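Change the keyhole template on the violin maker's sloped board

ROBOT

A 6-joint arm with a two-finger parallel gripper is mounted at the origin on the work surface. World frame = base frame: x ahead of the robot, y to its left, z up, the work surface at z = 0. Lengths are in mm, angles in rad, forces in N, time in s.
With the tool pointing down it reaches from about 275 to 1000 mm from the base axis. Payload 8.4 kg.
Tool frame: the origin (TCP) lies on the mounting face of the last link; the fingertips stand 173 mm ahead of it and the grasp point (between the pads) lies 155 mm ahead of it; z points along the fingers, y is the line along which they close (so a half turn about z gives the same grasp; the last joint's range is limited). The gripper opens to 85 mm and grips with 20 to 120 N. Pads are 22 mm wide; open, the fingers measure 114 mm over their backs; the gripper's body (76 mm by 85 mm) begins 54 mm behind the grasp point. The pads swing forward as they close: fully open they stand 13 mm farther back than shut.
Start: joints at [1.296, 0.353, 1.633, -0, 1.155, -0.002], TCP at [168.392, 601.892, 404.681] pointing down, gripper open.
Joint ranges: [-2.63, 2.63], [-0.92, 2.1], [0.06, 2.66], [-1.3, 4.44], [0, 2.69], [-3.02, 3.02]. Speed limits (rad/s): [2.22, 2.22, 2.79, 3.14, 3.14, 3.14].

INTERFACE

Orientations are given as [roll, pitch, yaw] about the fixed x, y, z axes, in that order (R = Rz(yaw) Ry(pitch) Rx(roll)).
In Python, from rig import r gives the robot as it stands.
- The arm moves only by the tool apply_moves, never from a script. Its argument "deltas" is a list of rows, each an object with "claw": the gripper command: -1 is fully open, 1 is shut, values between are in proportion; "delta_pos": the shift along the tool's x, y, z in cm, a list of three; "yaw": the turn about the tool's z in rad. In form: [{"claw": claw, "delta_pos": [tx, ty, tz], "yaw": yaw}, ...]. A call has 1 to 8 rows; each row shifts and turns the commanded pose from where the row before left it, along the tool's axes as they then stand; what a row does not reach is not made up. A row lasts 1/8 s, in which the tool goes at most 62.5 mm and 10.7 degrees, less where a joint would pass 70% of its speed; a pose out of reach is approached as far as the arm can. A call with a gripper value outside its range is refused whole. The fingers move at their own pace and stop on an object; "grip_force" is the grip in N (left out, the last holds). Time passes only in rows, so rows that do not move let the fingers close. It gives the time, the measured TCP pose, the force, the opening and the grip force at its end, in the units of the state.
- r.sense(): the state, without advancing time (a new reading comes with each control period).
- r.grab_frame(name): name is "scene" or "top"; returns a dict with "img" (420x560x3 uint8, blue, green, red), "z_map" (420x560 float32, mm along the optical axis (not along the pixel's ray), 0 where there is no reading), "fx", "fy", "cx", "cy" (pixels), "eye" and "rotation" of the camera in the world. Camera axes: x right, y up, looking along -z (the intrinsics and any distortion apply to the point x, -y, -z); pixel columns grow to the right and rows downward; lengths in mm; the calibration is good to about 2 mm. A picture is of the moment at which its call begins.
- r.sign_off(): hands the job in; it is judged then, once.
The state is a dict: "clock": time; "qpos": joint angles; "qvel": joint speeds; "joint_efforts": joint torques, N m; "eef_pos": TCP position; "tcp_rot": TCP orientation; "contact_force": force on the tool from outside, world axes, zero at the start; "wrist_torque": the same for the moment, N m; "opening": opening from 0.0 (shut) to 1.0 (fully open); "grasp_force": force on a finger pad.
Only numpy, scipy, OpenCV 4.12 (cv2) and the standard library are available. Lean on these libraries where they do the work, as an engineer would, in place of code of your own. Each camera call takes 0.05 s, during which the arm holds its last target. There are 200 camera calls.

TASK

Change the template on the sloped board: unhook the one hanging there and lay it flat in the wooden tray, grip block up. Then hang the other template from the bench on the stud, block up and keyhole end uphill: press the large end of its keyhole over the stud's head and slide it straight down the slope until it is fully home and lies flat on the board. Leave the tools and other things on the bench where they are.

Things in the scene. Friction and masses are not known exactly. Their poses are not given: they have to be found in the camera images.
- old_grip (a point): Grip-block centre of the template hanging locked on the board: plywood rectangle 6 mm thick, 60 mm wide, x -76 to +84 mm, 0.11 kg. Hardwood block on it: 50 (x) x 24 (y) x 34 mm tall. Site is 23 mm above plate's underside; +x to the keyhole end, z out of upper face. Keyhole as in new_slot. To unhook, slide 26 mm up the slope, then lift square to the board.
- new_grip (a point): Grip-block centre of the other template, lying flat on the bench, block up: plywood 6 mm thick, keyhole end 76 mm wide, lower end a round bulge 92 mm across, x -80 to +84 mm, 0.12 kg. Hardwood block on it: 50 (x) x 24 (y) x 34 mm tall. Site is 23 mm above the plate's underside; +x to the keyhole end, z out of the upper face.
- new_slot (a point): Underside of the bench template, where the stud's axis stands when it hangs fully home: 68 mm towards +x from the block centre (axes as new_grip; the hanging template has the same keyhole). The round large end, 24 mm across, is centred 26 mm back from here (42 mm from block centre); the slot between is 10 mm wide and ends 5 mm beyond this point.
- stud: Steel mushroom-head stud, square to the sloped board's face. Origin: its root on the face; +x up the slope along the face, y level across, z out along the stud. Neck 7 mm diameter and 8.5 mm long, head 16 mm diameter and 4 mm thick, top 12.5 mm off the face.
- board: Fixed wooden board on props, face sloping 20 degrees, low edge (40 mm above the bench) towards the robot, top edge 122 mm above the bench. Face 200 mm wide, 240 mm up the slope: from 175 mm below the stud to 65 mm above it. Origin: on the bench under the face's middle; x horizontal, uphill.
- tray: Shallow open wooden tray fixed to the bench, 222 mm (x) by 142 mm (y) outside, walls 6 mm thick and 22 mm tall. Origin: centre of its underside; its floor is 6 mm above the bench. Empty at the start. Takes the unhooked template lengthwise.
- glue: Bystander: yellow glue bottle, 48 mm diameter, 130 mm tall, standing. Origin: centre of its base.
- hammer: Bystander: small hammer lying down, 220 mm long, below 60 mm high.
- gouge: Bystander: wood-handled gouge, 200 mm long, lying in front of the board. Origin near its middle.
- gouge2: Bystander: wood-handled gouge, 220 mm long, lying at the right side.
- cork: Bystander: cork sanding block 90 x 50 x 35 mm. Origin: centre of its underside.
- offcut: Bystander: maple offcut 70 x 45 x 30 mm. Origin: centre of its underside.
- bar: Bystander: dark fingerboard bar 200 x 22 x 22 mm lying at the left side. Origin: centre of its underside.
Things that resemble listed ones, but are neither listed nor needed, are in the scene too. What is shaped like the part that bears old_grip but blue or pink is not meant.

How it is judged (in metres and radians):
On the way:
1. the unhooked template lies flat in the tray (x of old_grip in the frame of tray between -0.06 and 0.06 m and y of old_grip in the frame of tray between -0.045 and 0.045 m and z of old_grip in the frame of tray below 0.035 m and angle between old_grip's own z axis and vertical below 0.12 rad and linear speed of old below 0.02 m/s), for 0.2 s.
At the end, for the whole second after the job is handed in: Other template locked on the stud: stud within 6 mm of the slot's narrow end along the slope and 4 mm across, plate flat on the board (3 mm, 0.06 rad), within 0.2 rad of straight. Unhooked template flat in the tray (tilt under 0.12 rad), block up. Both at rest; no bystander moved over 30 mm (all of step 1 and x of new_grip in the frame of stud below -0.05 m and x of new_slot in the frame of stud between -0.006 and 0.006 m and y of new_slot in the frame of stud between -0.004 and 0.004 m and z of new_slot in the frame of stud between -0.003 and 0.003 m and angle between the x axis of new_slot and the x axis of stud, either way round below 0.2 rad and angle between the z axis of new_slot and the z axis of stud, either way round below 0.06 rad and linear speed of new below 0.02 m/s); the robot touches nothing.
It fails at once if a bystander on the bench is pushed more than 30 mm away (distance of any of glue, hammer, gouge, gouge2, cork, offcut, bar from where it was at the start of the episode above 0.03 m).
It also fails if it takes over 66 s, if anything falls off the work surface, if the arm or the gripper's body presses on something with over 40 N, if the wrist force passes 120 N, or if a joint passes its speed limit or range.

## Working session

There is one attempt and no reset: what is moved stays moved. The work goes in short steps, Python scripts to look and compute and a tool call to move; the robot and the scene stay as the last step left them, time stands still between calls to the robot, and variables do not carry over. Pictures are saved under pics/ and viewed, at most 10 in all, crops included, and the job is handed in when it is done.

Besides the shell and the picture viewer there is one more tool, called after ">>>" by a JSON object that holds its "method" and its "body", one argument or row to a line. apply_moves: Moves the arm, as the interface text tells. Its arguments: {"type":"object","properties":{"deltas":{"type":"array"},"grip_force":{"type":"number"}},"required":["deltas"]}

```bash
ls; mkdir -p pics
cat > h.py <<'E'
import numpy as np, cv2
from rig import r
def grab(n):
    f=r.grab_frame(n); return f
def xyz(f):
    z=f["z_map"]; H,W=z.shape; u,v=np.meshgrid(np.arange(W),np.arange(H))
    c=np.stack([(u-f["cx"])/f["fx"]*z,-(v-f["cy"])/f["fy"]*z,-z],-1)
    return c@np.array(f["rotation"]).T+np.array(f["eye"])
E
python3 - <<'E'
from h import *
print(r.sense())
for n in("scene","top"):
    f=grab(n); cv2.imwrite(f"pics/{n}0.png",f["img"]); print(n,f["fx"],f["cx"],f["cy"],f["eye"],f["rotation"],[k for k in f]); np.savez(f"{n}0.npz",P=xyz(f),img=f["img"],z=f["z_map"])
E
```

```text
pics
{'clock': 0.0, 'qpos': array([ 1.29559051e+00,  3.53677569e-01,  1.63413751e+00, -2.63900483e-06,
        1.15517152e+00, -2.40931729e-03]), 'qvel': array([-0.00038516, -0.00028505, -0.00040416, -0.00103839, -0.00243184,
        0.00134238]), 'joint_efforts': array([ 1.24047103e-03, -6.05253625e+01, -3.42063510e+01,  1.20326531e-04,
        9.25629458e-03,  1.31503273e-05]), 'eef_pos': array([168.33486103, 601.66658405, 403.94168239]), 'tcp_rot': array([-3.14019871e+00, -9.45606250e-07,  2.86879723e+00]), 'contact_force': array([ 0.17548852, -0.94603425,  0.26125635]), 'wrist_torque': array([-0.04196392, -0.00840679,  0.01151913]), 'grasp_force': 0.0, 'opening': 0.9984685732261214}
scene 422.1693788944815 276.6287090851775 211.91759686666578 [1212.48695457   46.82789146 1268.34090821] [ 0.57501784 -0.00234242  1.62753802] ['img', 'z_map', 'fx', 'fy', 'cx', 'cy', 'eye', 'rotation']Traceback (most recent call last):
  File "<stdin>", line 4, in <module>
  File "h.py", line 8, in xyz
    return c@np.array(f["rotation"]).T+np.array(f["eye"])
           ~~~~~~~~~~~~~~~~~~~~~~~~~~~^~~~~~~~~~~~~~~~~~~
ValueError: operands could not be broadcast together with shapes (420,560) (3,)
```

```bash
sed -i 's/np.array(f\["rotation"\]).T/Rotation.from_euler("xyz",f["rotation"]).as_matrix().T/; 1a from scipy.spatial.transform import Rotation' h.py
python3 - <<'E'
from h import *
for n in("scene","top"):
    f=grab(n); cv2.imwrite(f"pics/{n}0.png",f["img"]); P=xyz(f);print(n,f["fx"],f["eye"],f["rotation"],P[::60,::80,2].round()); np.savez(f"{n}0.npz",P=P,img=f["img"],z=f["z_map"])
E
```

```text
scene 422.1693788944815 [1212.48695457   46.82789146 1268.34090821] [ 0.57501784 -0.00234242  1.62753802] [[-164.  103.   96.   96.  529.  113.  636.]
 [-381. -757. -443. -356. -755. -746.  503.]
 [-602.   -6.   -2.    3.   -2.   -1.  293.]
 [-307.  109.   -2.   -3.   -2.   -5.    0.]
 [-564.   -2.   -3.   -2.    5.    7.   89.]
 [-740.   -1.   24.   -1.  117.    2.   -3.]
 [   3.   -4.   -2.   -4.    3.   38.   -5.]]
top 530.0950391052527 [ 255.6831304    -7.67445275 1803.24362652] [ 0.12250284  0.00714664 -1.58772597] [[-8.600e+01  1.803e+03 -4.060e+02 -7.510e+02 -7.420e+02 -7.410e+02
  -7.500e+02]
 [-7.550e+02 -5.380e+02 -5.420e+02 -7.590e+02 -7.620e+02 -7.440e+02
  -7.250e+02]
 [-7.420e+02  1.000e+00  3.700e+01 -4.000e+00  6.000e+00 -3.000e+00
   4.000e+00]
 [-7.700e+02  6.000e+00 -1.000e+00  5.100e+01  3.000e+00  4.000e+00
   6.200e+01]
 [-5.320e+02  1.260e+02  2.100e+01  4.000e+00  2.000e+00 -4.000e+00
   2.800e+01]
 [-5.430e+02 -3.000e+00  4.000e+00 -4.000e+00 -1.100e+01 -7.000e+00
  -5.000e+00]
 [-5.800e+02  7.290e+02  8.600e+02 -2.000e+00  9.000e+00  0.000e+00
   2.000e+00]]
```

View pics/scene0.png

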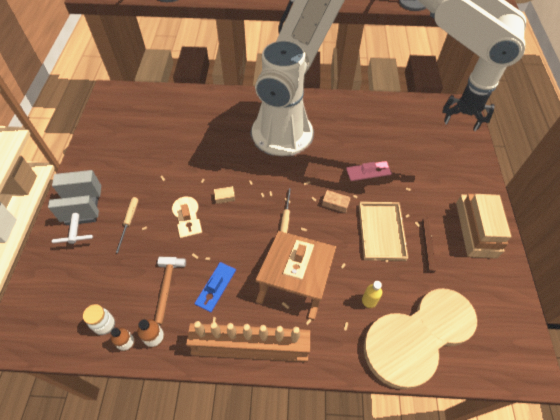

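View pics/top0.png

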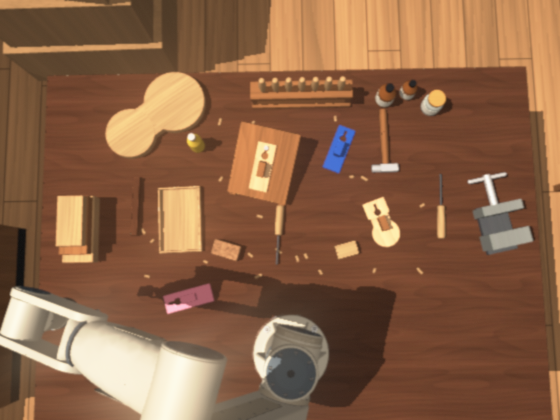

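Run:
```python
import numpy as np,cv2
t=np.load("top0.npz")["img"];s=np.load("scene0.npz")["img"]
k=5
def c(im,u,v,w,h): return cv2.resize(im[v:v+h,u:u+w],None,fx=k,fy=k,interpolation=cv2.INTER_CUBIC)
a=np.hstack([c(t,230,120,80,60),c(t,350,190,80,60)])
b=np.hstack([c(s,262,232,80,60),c(s,150,190,80,60)])
cv2.imwrite("pics/crop.png",np.vstack([a,b]))
```

```text
(no output)
```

View pics/crop.png

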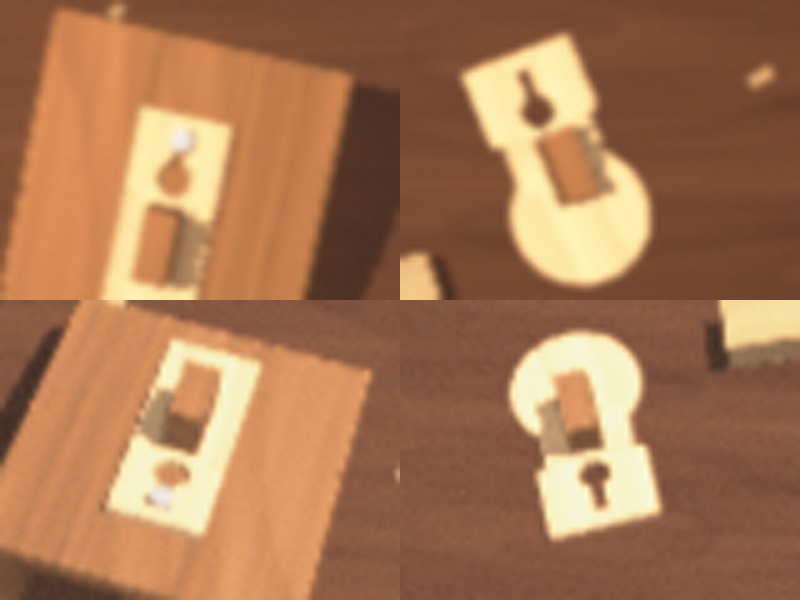

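```bash
cat > tri.py <<'E'
from h import *
F={}
def ray(f,u,v):
    d=np.array([(u-f["cx"])/f["fx"],-(v-f["cy"])/f["fy"],-1])
    return np.array(f["eye"]),Rotation.from_euler("xyz",f["rotation"]).as_matrix()@d
def onz(f,u,v,z):
    e,d=ray(f,u,v); return e+d*(z-e[2])/d[2]
def tri(fa,pa,fb,pb):
    A=np.zeros((3,3));b=np.zeros(3);L=[]
    for f,p in((fa,pa),(fb,pb)):
        e,d=ray(f,*p);d=d/np.linalg.norm(d);M=np.eye(3)-np.outer(d,d);A+=M;b+=M@e;L.append((M,e))
    x=np.linalg.solve(A,b); return x,np.linalg.norm(L[0][0]@(x-L[0][1]))
E
cat > m1.py <<'E'
from tri import *
T=grab("top");S=grab("scene")
c=lambda x,y,u,v,ox,oy:(u+(x-ox+.5)/5-.5,v+(y-oy+.5)/5-.5)
pts={"stud":((181,140),(159,495)),"ob1":((150,207),(205,448-30)),"plateUL":((143,106),(205,537)),"plateUR":((232,125),(107,508)),"hole":((174,180),(172,472)),"boardUL":((57,10),(290,605)),"boardLR?":((352,75),(0,548))}
pts["obc"]=((158,246),(196,393))
for k,(a,b) in pts.items(): print(k,[q.round(1) if hasattr(q,'round') else q for q in tri(T,c(*a,230,120,0,0),S,c(*b,262,232,0,300))])
n={"slot":((522,70),(600,505)),"hole":((538,108),(596,475)),"pL":((463,73),(662,512)),"pR":((570,36),(550,540)),"blk":((573,167),(580,401))}
for k,(a,b) in n.items(): print("new",k,[q.round(1) for q in tri(T,c(*a,350,190,400,0),S,c(*b,150,190,400,300))])
print(onz(T,*c(573,167,350,190,400,0),40).round(1),onz(T,*c(538,108,350,190,400,0),6).round(1),onz(T,*c(522,70,350,190,400,0),6).round(1))
for p in((160,188),(200,187),(202,252),(160,253)): print("tray",onz(T,*p,22).round(1))
for p in((362,204),(403,204),(406,256),(364,258)): print("trayS",onz(S,*p,22).round(1))
E
python3 m1.py
```

```text
stud [array([669.7,  67.7, 110.6]), np.float64(1.4)]
ob1 [array([622.8,  90.6, 122.7]), np.float64(4.3)]
plateUL [array([693.8,  94.3, 107. ]), np.float64(3.1)]
plateUR [array([679.4,  35.6, 109.1]), np.float64(2.7)]
hole [array([646.6,  74.3,  95.1]), np.float64(2.4)]
boardUL [array([748.8, 144.3, 143.6]), np.float64(0.5)]
boardLR? [array([710.1, -34.8, 111.6]), np.float64(11.4)]
obc [array([599.6,  85.8, 110.4]), np.float64(3.7)]
new slot [array([ 492. , -294.1,    9.3]), np.float64(1.9)]
new hole [array([ 466. , -303.3,    5.5]), np.float64(3.2)]
new pL [array([ 491.4, -253.4,    2.7]), np.float64(3.2)]
new pR [array([ 516. , -328. ,   -0.8]), np.float64(3.4)]
new blk [array([ 422.3, -319.1,   32.1]), np.float64(4.9)]
[ 422.4 -322.6   40. ] [ 466.4 -306.4    6. ] [ 492.8 -296.5    6. ]
tray [557.3 432.6  22. ]
tray [558.3 296.1  22. ]
tray [337.2 288.7  22. ]
tray [336.2 429.8  22. ]
trayS [354.6 305.7  22. ]
trayS [346.1 451.7  22. ]
trayS [554.  439.7  22. ]
trayS [569.4 300.9  22. ]
```

>>> {"method": "apply_moves", "body": {
  "deltas": [
    {"claw":-0.2,"delta_pos":[-4.3,-2.95,0],"yaw":0},
    {"claw":-0.2,"delta_pos":[-4.3,-2.95,0],"yaw":0},
    {"claw":-0.2,"delta_pos":[-4.3,-2.95,0],"yaw":0},
    {"claw":-0.2,"delta_pos":[-4.3,-2.95,0],"yaw":0},
    {"claw":-0.2,"delta_pos":[-4.3,-2.95,0],"yaw":0},
    {"claw":-0.2,"delta_pos":[-4.3,-2.95,0],"yaw":0},
    {"claw":-0.2,"delta_pos":[-4.3,-2.95,0.5],"yaw":0},
    {"claw":-0.2,"delta_pos":[-4.3,-2.95,1],"yaw":-0.02}
  ],
  "grip_force": 25
}}

```text
clock: 1.25
eef_pos: [437.1, 280.6, 390.0]
tcp_rot: [3.141, 0.001, 2.889]
contact_force: [1.2, 0.1, 0.3]
opening: 0.604
grasp_force: 0.0
```

>>> {"method": "apply_moves", "body": {
  "deltas": [
    {"claw":-0.2,"delta_pos":[-4.15,-2.97,1],"yaw":0},
    {"claw":-0.2,"delta_pos":[-4.15,-2.97,1],"yaw":0},
    {"claw":-0.2,"delta_pos":[-4.15,-2.97,1],"yaw":0},
    {"claw":-0.2,"delta_pos":[-4.15,-2.97,1],"yaw":0},
    {"claw":-0.2,"delta_pos":[-4.15,-2.97,1],"yaw":0},
    {"claw":-0.2,"delta_pos":[0,0,0],"yaw":0}
  ]
}}

```text
clock: 2.0
eef_pos: [601.4, 83.6, 338.7]
tcp_rot: [-3.141, -0.0, 2.885]
contact_force: [0.5, 0.7, -0.7]
opening: 0.599
grasp_force: 0.0
```

Run:
```python
from h import *
s=r.sense();print(s["eef_pos"],s["tcp_rot"],s["opening"],s["clock"])
k=5;out=[]
for n,(u,v,w,h) in (("top",(230,120,80,60)),("scene",(262,232,80,60))):
    f=grab(n); out.append(cv2.resize(f["img"][v:v+h,u:u+w],None,fx=k,fy=k,interpolation=cv2.INTER_CUBIC))
cv2.imwrite("pics/a.png",np.hstack(out))
```

```text
[601.35722124  83.62685615 338.67206899] [-3.14084988e+00 -2.64968756e-04  2.88548952e+00] 0.5988926031242899 2.0
```

View pics/a.png

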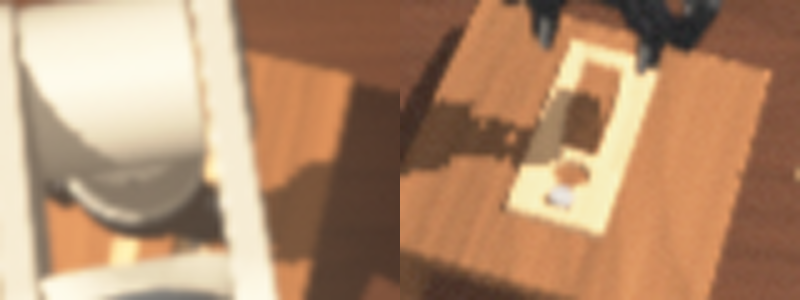

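>>> {"method": "apply_moves", "body": {
  "deltas": [
    {"claw":-0.2,"delta_pos":[0.08,0.15,2],"yaw":-0.007},
    {"claw":-0.2,"delta_pos":[0,0,2],"yaw":0},
    {"claw":-0.2,"delta_pos":[0,0,2],"yaw":0},
    {"claw":-0.2,"delta_pos":[0,0,1.3],"yaw":0},
    {"claw":-0.2,"delta_pos":[0,0,0],"yaw":0}
  ]
}}

```text
clock: 2.72
eef_pos: [598.8, 88.6, 266.1]
tcp_rot: [-3.141, -0.002, 2.897]
contact_force: [-0.3, -0.7, -0.1]
opening: 0.599
grasp_force: 0.0
```

>>> {"method": "apply_moves", "body": {
  "deltas": [
    {"claw":0.3,"delta_pos":[0,0,0],"yaw":0},
    {"claw":0.6,"delta_pos":[0,0,0],"yaw":0},
    {"claw":1,"delta_pos":[0,0,0],"yaw":0},
    {"claw":1,"delta_pos":[0,0,0],"yaw":0}
  ]
}}

```text
clock: 3.22
eef_pos: [599.7, 88.0, 267.7]
tcp_rot: [3.141, 0.001, 2.896]
contact_force: [-2.7, 0.8, 7.0]
opening: 0.278
grasp_force: 25.4
```

Run:
```python
from h import *
s=r.sense();print(s)
```

```text
{'clock': 3.225, 'qpos': array([ 1.43127268e-01,  4.81107751e-01,  1.78231334e+00,  2.68164415e-04,
        8.76887568e-01, -1.18178719e+00]), 'qvel': array([-0.00095851,  0.00114626, -0.00141002,  0.00035055,  0.00033143,
       -0.00019013]), 'joint_efforts': array([ -0.41820995, -58.98073912, -26.27966702,  -0.21305198,
        -0.53228952,  -0.11469865]), 'eef_pos': array([599.73916061,  87.98077846, 267.65117456]), 'tcp_rot': array([3.14091472e+00, 1.10977565e-03, 2.89553904e+00]), 'contact_force': array([-2.70149097,  0.81392024,  7.0094355 ]), 'wrist_torque': array([-0.01505195,  0.29944922, -0.15284118]), 'grasp_force': 25.395118296146393, 'opening': 0.27761231121963786}
```

>>> {"method": "apply_moves", "body": {
  "deltas": [
    {"claw":1,"delta_pos":[-0.84,0,-0.31],"yaw":0},
    {"claw":1,"delta_pos":[-0.84,0,-0.31],"yaw":0},
    {"claw":1,"delta_pos":[-0.84,0,-0.31],"yaw":0},
    {"claw":1,"delta_pos":[0,0,0],"yaw":0}
  ],
  "grip_force": 35
}}

```text
clock: 3.72
eef_pos: [624.2, 81.7, 276.9]
tcp_rot: [3.141, 0.001, 2.896]
contact_force: [-2.3, -0.1, 8.2]
opening: 0.274
grasp_force: 35.2
```

>>> {"method": "apply_moves", "body": {
  "deltas": [
    {"claw":1,"delta_pos":[0.17,0,-0.47],"yaw":0},
    {"claw":1,"delta_pos":[0.17,0,-0.47],"yaw":0},
    {"claw":1,"delta_pos":[0.34,0,-0.94],"yaw":0},
    {"claw":1,"delta_pos":[0.34,0,-0.94],"yaw":0}
  ]
}}

```text
clock: 4.22
eef_pos: [613.8, 84.3, 304.9]
tcp_rot: [3.142, 0.0, 2.896]
contact_force: [0.2, -0.7, -1.2]
opening: 0.271
grasp_force: 34.4
```

>>> {"method": "apply_moves", "body": {
  "deltas": [
    {"claw":1,"delta_pos":[2,2,-3],"yaw":0},
    {"claw":1,"delta_pos":[3.5,3.56,0],"yaw":0},
    {"claw":1,"delta_pos":[3.5,3.56,0],"yaw":0},
    {"claw":1,"delta_pos":[3.5,3.56,0],"yaw":0},
    {"claw":1,"delta_pos":[3.5,3.56,0],"yaw":0},
    {"claw":1,"delta_pos":[3.5,3.56,0],"yaw":0},
    {"claw":1,"delta_pos":[3.26,3.56,0],"yaw":0},
    {"claw":1,"delta_pos":[0,0,3],"yaw":-0.13}
  ]
}}

```text
clock: 5.22
eef_pos: [449.3, 369.6, 306.6]
tcp_rot: [3.137, 0.004, 3.031]
contact_force: [0.5, -0.2, -0.8]
opening: 0.272
grasp_force: 34.5
```

>>> {"method": "apply_moves", "body": {
  "deltas": [
    {"claw":1,"delta_pos":[0,0,3],"yaw":-0.13},
    {"claw":1,"delta_pos":[0,0,1],"yaw":0},
    {"claw":1,"delta_pos":[0,0,0],"yaw":0}
  ]
}}

```text
clock: 5.6
eef_pos: [450.1, 366.1, 264.3]
tcp_rot: [-3.141, -0.001, -3.13]
contact_force: [0.1, -0.5, -0.8]
opening: 0.273
grasp_force: 34.5
```

Run:
```python
from h import *
k=4;out=[]
for n,(u,v,w,h) in (("top",(140,170,100,100)),("scene",(340,190,100,100))):
    f=grab(n); out.append(cv2.resize(f["img"][v:v+h,u:u+w],None,fx=k,fy=k,interpolation=cv2.INTER_CUBIC))
cv2.imwrite("pics/b.png",np.hstack(out))
```

```text
(no output)
```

View pics/b.png

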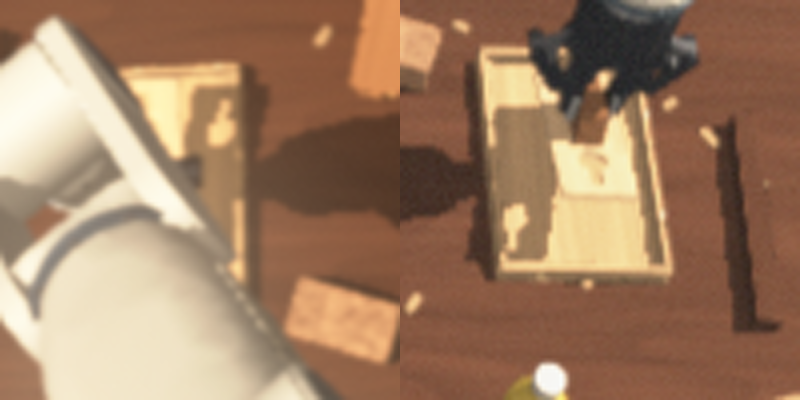

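>>> {"method": "apply_moves", "body": {
  "deltas": [
    {"claw":1,"delta_pos":[0,0,2],"yaw":0},
    {"claw":1,"delta_pos":[0,0,2],"yaw":0},
    {"claw":1,"delta_pos":[0,0,1],"yaw":0},
    {"claw":1,"delta_pos":[0,0,0.6],"yaw":0},
    {"claw":1,"delta_pos":[0,0,0.5],"yaw":0}
  ],
  "grip_force": 20
}}

```text
clock: 6.32
eef_pos: [451.8, 367.1, 205.2]
tcp_rot: [3.139, 0.004, -3.129]
contact_force: [3.8, -0.6, 6.3]
opening: 0.27
grasp_force: 35.9
```

>>> {"method": "apply_moves", "body": {
  "deltas": [
    {"claw":1,"delta_pos":[0,0,0.5],"yaw":0},
    {"claw":1,"delta_pos":[0,0,0.3],"yaw":0},
    {"claw":1,"delta_pos":[0,0,0],"yaw":0}
  ]
}}

```text
clock: 6.7
eef_pos: [451.5, 367.0, 197.6]
tcp_rot: [3.139, 0.004, -3.129]
contact_force: [1.3, -0.2, 10.7]
opening: 0.269
grasp_force: 36.9
```

>>> {"method": "apply_moves", "body": {
  "deltas": [
    {"claw":0.2,"delta_pos":[0,0,0],"yaw":0},
    {"claw":0,"delta_pos":[0,0,0],"yaw":0},
    {"claw":0,"delta_pos":[0,0,-1],"yaw":0},
    {"claw":0,"delta_pos":[0,0,-4],"yaw":0},
    {"claw":0,"delta_pos":[0,0,-5],"yaw":0},
    {"claw":0,"delta_pos":[0,-5,-4],"yaw":0},
    {"claw":0,"delta_pos":[0,-6,0],"yaw":0},
    {"claw":0,"delta_pos":[0,-6,0],"yaw":0}
  ]
}}

```text
clock: 7.7
eef_pos: [452.3, 196.0, 335.6]
tcp_rot: [3.141, 0.002, -3.126]
contact_force: [-0.5, -0.4, -0.5]
opening: 0.499
grasp_force: 0.0
```

>>> {"method": "apply_moves", "body": {
  "deltas": [
    {"claw":0,"delta_pos":[0.42,-5.7,0],"yaw":0},
    {"claw":0,"delta_pos":[0.42,-5.7,0],"yaw":0},
    {"claw":0,"delta_pos":[0.42,-5.7,0],"yaw":0},
    {"claw":0,"delta_pos":[0.42,-5.7,0],"yaw":0},
    {"claw":0,"delta_pos":[0.42,-5.7,0],"yaw":0},
    {"claw":0,"delta_pos":[0.42,-5.7,0],"yaw":0},
    {"claw":0,"delta_pos":[0.42,-5.7,0],"yaw":0},
    {"claw":0,"delta_pos":[0.42,-5.7,0],"yaw":0}
  ]
}}

```text
clock: 8.7
eef_pos: [424.9, -260.9, 335.0]
tcp_rot: [-3.141, 0.001, -3.128]
contact_force: [1.3, -0.1, -0.2]
opening: 0.498
grasp_force: 0.0
```

>>> {"method": "apply_moves", "body": {
  "deltas": [
    {"claw":0,"delta_pos":[0.3,-5.7,0],"yaw":-0.112},
    {"claw":0,"delta_pos":[0,0,2],"yaw":-0.112},
    {"claw":0,"delta_pos":[0,0,2],"yaw":-0.112},
    {"claw":0,"delta_pos":[0,0,0],"yaw":0}
  ]
}}

```text
clock: 9.2
eef_pos: [422.6, -315.8, 293.5]
tcp_rot: [3.139, -0.001, -2.793]
contact_force: [-0.3, -0.7, 0.8]
opening: 0.504
grasp_force: 0.0
```

Run:
```python
from h import *
k=4;out=[]
for n,(u,v,w,h) in (("top",(140,170,100,100)),("scene",(150,160,100,100))):
    f=grab(n); out.append(cv2.resize(f["img"][v:v+h,u:u+w],None,fx=k,fy=k,interpolation=cv2.INTER_CUBIC))
cv2.imwrite("pics/c.png",np.hstack(out))
```

```text
(no output)
```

View pics/c.png

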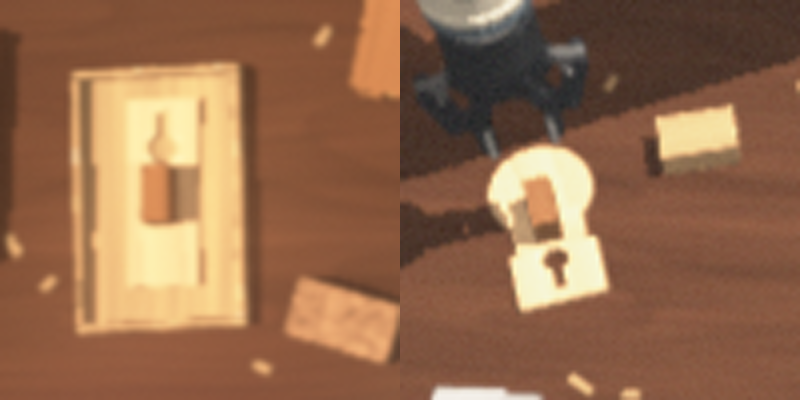

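>>> {"method": "apply_moves", "body": {
  "deltas": [
    {"claw":0,"delta_pos":[0.04,-0.38,3],"yaw":0},
    {"claw":0,"delta_pos":[0,0,3.5],"yaw":0},
    {"claw":0,"delta_pos":[0,0,2.5],"yaw":0},
    {"claw":0,"delta_pos":[0,0,1.3],"yaw":0},
    {"claw":0,"delta_pos":[0,0,0],"yaw":0}
  ]
}}

```text
clock: 9.93
eef_pos: [424.3, -319.7, 191.4]
tcp_rot: [3.141, -0.0, -2.792]
contact_force: [0.0, 0.2, -0.3]
opening: 0.501
grasp_force: 0.0
```

>>> {"method": "apply_moves", "body": {
  "deltas": [
    {"claw":0.4,"delta_pos":[0,0,0],"yaw":0},
    {"claw":0.7,"delta_pos":[0,0,0],"yaw":0},
    {"claw":1,"delta_pos":[0,0,0],"yaw":0},
    {"claw":1,"delta_pos":[0,0,0],"yaw":0}
  ],
  "grip_force": 25
}}

```text
clock: 10.42
eef_pos: [424.6, -320.1, 192.4]
tcp_rot: [-3.14, 0.001, -2.792]
contact_force: [0.0, -0.0, 7.1]
opening: 0.278
grasp_force: 26.4
```

>>> {"method": "apply_moves", "body": {
  "deltas": [
    {"claw":1,"delta_pos":[0,0,-3],"yaw":0},
    {"claw":1,"delta_pos":[0,0,-4],"yaw":0},
    {"claw":1,"delta_pos":[0,0,-4],"yaw":0.119},
    {"claw":1,"delta_pos":[0,0,-4],"yaw":0.119},
    {"claw":1,"delta_pos":[0,0,0],"yaw":0.119},
    {"claw":1,"delta_pos":[0,0,0],"yaw":0.119},
    {"claw":1,"delta_pos":[0,0,0],"yaw":0.119},
    {"claw":1,"delta_pos":[0,0,0],"yaw":0}
  ],
  "grip_force": 30
}}

```text
clock: 11.42
eef_pos: [424.0, -319.7, 341.6]
tcp_rot: [-3.141, 0.0, 2.897]
contact_force: [-0.4, 0.4, -0.9]
opening: 0.274
grasp_force: 30.4
```

>>> {"method": "apply_moves", "body": {
  "deltas": [
    {"claw":1,"delta_pos":[-0.44,5.48,0],"yaw":0},
    {"claw":1,"delta_pos":[-0.44,5.48,0],"yaw":0},
    {"claw":1,"delta_pos":[-0.44,5.48,0],"yaw":0},
    {"claw":1,"delta_pos":[-0.44,5.48,0],"yaw":0},
    {"claw":1,"delta_pos":[-0.44,5.48,0],"yaw":0},
    {"claw":1,"delta_pos":[-0.44,5.48,0],"yaw":0},
    {"claw":1,"delta_pos":[-0.44,5.48,0],"yaw":0},
    {"claw":1,"delta_pos":[-0.44,5,0],"yaw":0}
  ]
}}

```text
clock: 12.42
eef_pos: [563.7, 94.4, 341.5]
tcp_rot: [3.141, 0.0, 2.901]
contact_force: [0.1, -0.8, -0.8]
opening: 0.273
grasp_force: 30.4
```

>>> {"method": "apply_moves", "body": {
  "deltas": [
    {"claw":1,"delta_pos":[0,0,0],"yaw":0}
  ]
}}

```text
clock: 12.55
eef_pos: [564.1, 95.4, 341.4]
tcp_rot: [3.141, 0.001, 2.903]
contact_force: [-0.8, -0.4, -1.0]
opening: 0.275
grasp_force: 30.5
```

Run:
```python
from h import *
k=5
f=grab("scene"); cv2.imwrite("pics/d.png",cv2.resize(f["img"][190:300,240:350],None,fx=k,fy=k,interpolation=cv2.INTER_CUBIC))
```

```text
(no output)
```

View pics/d.png

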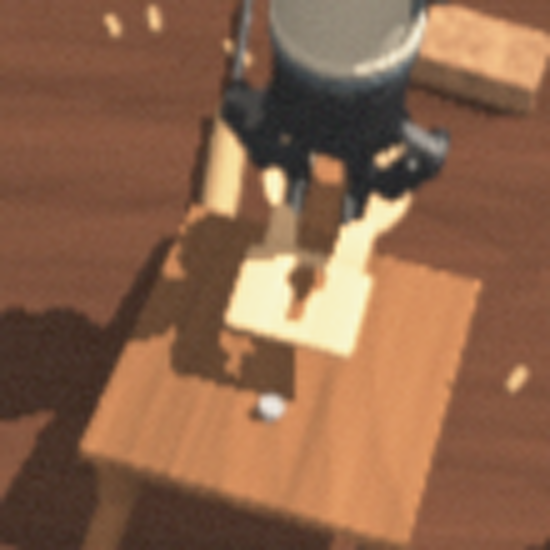

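Run:
```python
from tri import *
S=grab("scene")
h=np.array([.971,-.239]);l=np.array([.239,.971]);t=np.array([564.1,95.4])
for n,x,y,z in(("slotend",297,317,155),("hole",304,281,155),("pL",352,355,155),("pR",226,320,155),("stud",269,407,111)):
    p=onz(S,240+(x+.5)/5-.5,190+(y+.5)/5-.5,z)[:2]; print(n,p.round(1),"along",((p-t)@h).round(1),"lat",((p-t)@l).round(1))
```

```text
slotend [632.6  82.8] along 69.6 lat 4.1
hole [608.3  86.3] along 45.1 lat 1.7
pL [655.7 115.6] along 84.1 lat 41.5
pR [637.   40.9] along 83.8 lat -35.5
stud [671.1  69.1] along 110.2 lat 0.1
```

>>> {"method": "apply_moves", "body": {
  "deltas": [
    {"claw":1,"delta_pos":[0,0.1,2.5],"yaw":0.007},
    {"claw":1,"delta_pos":[0,0,2.5],"yaw":0},
    {"claw":1,"delta_pos":[0,0,1],"yaw":0},
    {"claw":1,"delta_pos":[0,0,0.6],"yaw":0},
    {"claw":1,"delta_pos":[0,0,0.5],"yaw":0},
    {"claw":1,"delta_pos":[0,0,0.4],"yaw":0}
  ],
  "grip_force": 20
}}

```text
clock: 13.4
eef_pos: [563.0, 92.8, 266.8]
tcp_rot: [-3.141, -0.001, 2.89]
contact_force: [-4.9, 0.2, 3.9]
opening: 0.27
grasp_force: 32.0
```

>>> {"method": "apply_moves", "body": {
  "deltas": [
    {"claw":1,"delta_pos":[0,0,0.5],"yaw":0},
    {"claw":1,"delta_pos":[0,0,0.4],"yaw":0},
    {"claw":1,"delta_pos":[0,0,0.2],"yaw":0},
    {"claw":1,"delta_pos":[0,0,0],"yaw":0}
  ]
}}

```text
clock: 13.9
eef_pos: [563.6, 93.2, 255.2]
tcp_rot: [-3.141, -0.0, 2.89]
contact_force: [-1.8, -0.3, 3.0]
opening: 0.275
grasp_force: 32.5
```

Run:
```python
from h import *
k=5
f=grab("scene"); cv2.imwrite("pics/e.png",cv2.resize(f["img"][200:300,240:350],None,fx=k,fy=k,interpolation=cv2.INTER_CUBIC))
for i in range(3): f=grab("top"); s=r.sense(); print(s["eef_pos"].round(1),s["tcp_rot"].round(4),s["contact_force"].round(1))
```

```text
[563.8  93.3 255.3] [3.1416e+00 4.0000e-04 2.8898e+00] [-2.2  0.1  1.1]
[563.8  93.3 255.4] [3.1414e+00 5.0000e-04 2.8898e+00] [-2.9 -0.6  2.4]
[563.8  93.3 255.3] [3.1415e+00 5.0000e-04 2.8899e+00] [-2.2 -0.6  0.9]
```

View pics/e.png

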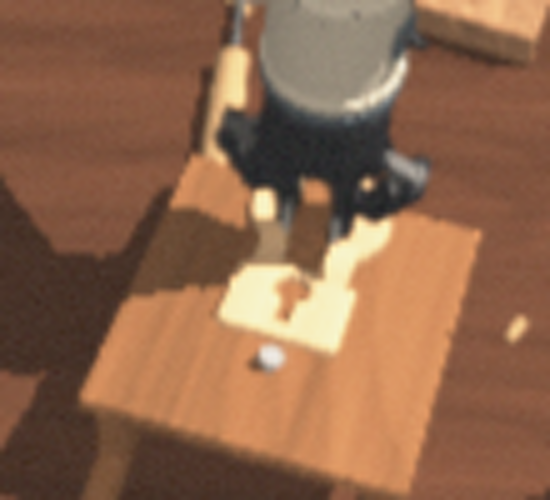

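>>> {"method": "apply_moves", "body": {
  "deltas": [
    {"claw":1,"delta_pos":[0,0,0.2],"yaw":0},
    {"claw":1,"delta_pos":[0,0,0.2],"yaw":0},
    {"claw":1,"delta_pos":[0,0,0],"yaw":0}
  ]
}}

```text
clock: 14.48
eef_pos: [563.7, 93.4, 252.8]
tcp_rot: [3.141, 0.001, 2.89]
contact_force: [-9.7, -1.9, 21.2]
opening: 0.274
grasp_force: 35.3
```

Run:
```python
from tri import *
S=grab("scene")
a=.2457;h=np.array([np.cos(a),-np.sin(a)]);l=np.array([np.sin(a),np.cos(a)]);t=np.array([563.8,93.3])
for n,x,y,z in(("slotend",288,317,95.5),("hole",296,287,85),("pL",335,353,99),("pR",217,318,99),("stud",270,357,111)):
    p=onz(S,240+(x+.5)/5-.5,200+(y+.5)/5-.5,z)[:2]; print(n,p.round(1),"along",((p-t)@h).round(1),"lat",((p-t)@l).round(1))
print(r.sense()["eef_pos"],r.sense()["tcp_rot"])
```

```text
slotend [636.4  80.1] along 73.6 lat 4.9
hole [610.2  84.8] along 47.1 lat 3.0
pL [660.6 109.2] along 90.0 lat 38.9
pR [641.3  36.7] along 88.9 lat -36.1
stud [671.1  69.7] along 109.8 lat 3.2
[563.73266004  93.39880594 252.84103841] [3.14136563e+00 6.03863405e-04 2.88980932e+00]
```

>>> {"method": "apply_moves", "body": {
  "deltas": [
    {"claw":1,"delta_pos":[0.31,0,-0.85],"yaw":0},
    {"claw":1,"delta_pos":[0.31,0,-0.85],"yaw":0},
    {"claw":1,"delta_pos":[-2.1,0.1,-0.76],"yaw":-0.006},
    {"claw":1,"delta_pos":[-2.1,0.1,-0.76],"yaw":0},
    {"claw":1,"delta_pos":[-2.1,0,-0.76],"yaw":0},
    {"claw":1,"delta_pos":[0,0,0],"yaw":0}
  ],
  "grip_force": 40
}}

```text
clock: 15.28
eef_pos: [620.4, 81.2, 291.7]
tcp_rot: [3.141, 0.002, 2.895]
contact_force: [0.6, 0.7, -0.5]
opening: 0.271
grasp_force: 39.8
```

Run:
```python
from h import *
k=5
f=grab("scene"); cv2.imwrite("pics/f.png",cv2.resize(f["img"][210:300,240:350],None,fx=k,fy=k,interpolation=cv2.INTER_CUBIC))
s=r.sense(); print(s["eef_pos"].round(1),s["tcp_rot"].round(4),s["contact_force"].round(1))
```

```text
[619.2  81.4 291. ] [3.1414e+00 2.0000e-04 2.8954e+00] [-0.9 -0.2 -1.1]
```

View pics/f.png

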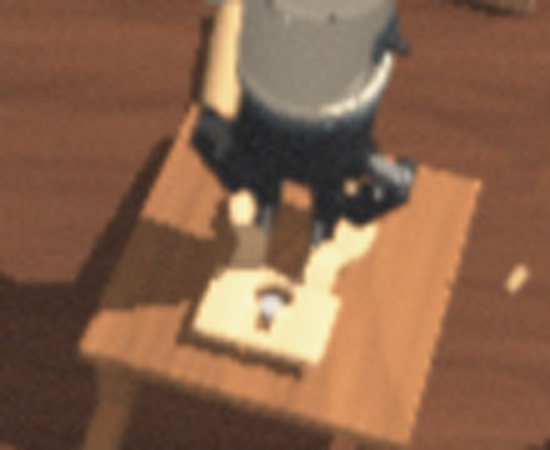

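Run:
```python
from tri import *
S=grab("scene")
a=.2457;h=np.array([np.cos(a),-np.sin(a)]);l=np.array([np.sin(a),np.cos(a)]);t=np.array([619.2,81.4])
for n,x,y,z in(("slotend",264,329,132),("hole",272,297,122),("pL",322,365,136.5),("pR",193,333,136.5),("stud",270.5,306,111)):
    p=onz(S,240+(x+.5)/5-.5,210+(y+.5)/5-.5,z)[:2]; print(n,p.round(1),"along",((p-t)@h).round(1),"lat",((p-t)@l).round(1))
```

```text
slotend [695.2  66.3] along 77.4 lat 3.8
hole [669.7  70.5] along 51.6 lat 1.7
pL [717.8 100.4] along 91.0 lat 42.4
pR [702.1  25.1] along 94.1 lat -34.5
stud [670.4  70. ] along 52.5 lat 1.4
```

>>> {"method": "apply_moves", "body": {
  "deltas": [
    {"claw":1,"delta_pos":[0.14,0,0.05],"yaw":0},
    {"claw":1,"delta_pos":[-0.17,0,0.47],"yaw":0},
    {"claw":1,"delta_pos":[-0.17,0,0.47],"yaw":0},
    {"claw":1,"delta_pos":[-0.14,0,0.38],"yaw":0},
    {"claw":1,"delta_pos":[-0.1,0,0.28],"yaw":0},
    {"claw":1,"delta_pos":[0,0,0],"yaw":0}
  ]
}}

```text
clock: 16.12
eef_pos: [623.2, 80.4, 275.0]
tcp_rot: [-3.141, -0.001, 2.896]
contact_force: [-4.3, 0.3, 6.5]
opening: 0.277
grasp_force: 40.8
```

>>> {"method": "apply_moves", "body": {
  "deltas": [
    {"claw":1,"delta_pos":[0.66,0,0.24],"yaw":0},
    {"claw":1,"delta_pos":[0.66,0,0.24],"yaw":0},
    {"claw":1,"delta_pos":[0.66,0,0.24],"yaw":0},
    {"claw":1,"delta_pos":[0,0,0],"yaw":0}
  ]
}}

```text
clock: 16.62
eef_pos: [604.3, 85.3, 268.0]
tcp_rot: [3.141, 0.001, 2.896]
contact_force: [-2.5, 1.6, 6.1]
opening: 0.273
grasp_force: 40.7
```

>>> {"method": "apply_moves", "body": {
  "deltas": [
    {"claw":1,"delta_pos":[0.19,0,0.07],"yaw":0},
    {"claw":1,"delta_pos":[0.19,0,0.07],"yaw":0},
    {"claw":1,"delta_pos":[0.19,0,0.07],"yaw":0},
    {"claw":1,"delta_pos":[0,0,0],"yaw":0}
  ]
}}

```text
clock: 17.12
eef_pos: [599.5, 86.6, 266.2]
tcp_rot: [3.141, 0.002, 2.896]
contact_force: [0.3, -0.2, 6.3]
opening: 0.269
grasp_force: 40.9
```

>>> {"method": "apply_moves", "body": {
  "deltas": [
    {"claw":1,"delta_pos":[0.19,0,0.07],"yaw":0},
    {"claw":1,"delta_pos":[0.19,0,0.07],"yaw":0},
    {"claw":1,"delta_pos":[0,0,0],"yaw":0}
  ]
}}

```text
clock: 17.5
eef_pos: [597.8, 87.0, 266.0]
tcp_rot: [3.14, 0.008, 2.896]
contact_force: [8.2, -4.9, 8.1]
opening: 0.274
grasp_force: 40.9
```

>>> {"method": "apply_moves", "body": {
  "deltas": [
    {"claw":1,"delta_pos":[0.14,0,0.05],"yaw":0},
    {"claw":1,"delta_pos":[0,0,0],"yaw":0}
  ]
}}

```text
clock: 17.75
eef_pos: [597.3, 87.1, 266.0]
tcp_rot: [3.139, 0.011, 2.896]
contact_force: [10.6, -6.7, 8.3]
opening: 0.272
grasp_force: 41.0
```

>>> {"method": "apply_moves", "body": {
  "deltas": [
    {"claw":1,"delta_pos":[-0.14,0,0],"yaw":0},
    {"claw":0.5,"delta_pos":[0,0,0],"yaw":0},
    {"claw":0.1,"delta_pos":[0,0,0],"yaw":0},
    {"claw":0,"delta_pos":[0,0,0],"yaw":0},
    {"claw":0,"delta_pos":[0.5,0,-2],"yaw":0},
    {"claw":0,"delta_pos":[1,0,-4],"yaw":0},
    {"claw":0,"delta_pos":[5,0,-2],"yaw":0},
    {"claw":0,"delta_pos":[5,0,-1],"yaw":0}
  ]
}}

```text
clock: 18.75
eef_pos: [482.3, 115.7, 355.4]
tcp_rot: [3.14, 0.002, 2.895]
contact_force: [-0.5, -0.8, 0.2]
opening: 0.496
grasp_force: 0.0
```

>>> {"method": "apply_moves", "body": {
  "deltas": [
    {"claw":0,"delta_pos":[5.5,0,0],"yaw":0},
    {"claw":0,"delta_pos":[5.5,0,0],"yaw":0},
    {"claw":0,"delta_pos":[0,0,0],"yaw":0}
  ]
}}

```text
clock: 19.12
eef_pos: [373.1, 142.3, 353.9]
tcp_rot: [-3.141, -0.001, 2.898]
contact_force: [1.7, -0.3, 0.4]
opening: 0.498
grasp_force: 0.0
```

Run:
```python
from h import *
k=4;out=[]
for n,(u,v,w,h) in (("top",(220,115,100,90)),("scene",(250,215,100,90))):
    f=grab(n); out.append(cv2.resize(f["img"][v:v+h,u:u+w],None,fx=k,fy=k,interpolation=cv2.INTER_CUBIC))
cv2.imwrite("pics/g.png",np.hstack(out))
```

```text
(no output)
```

View pics/g.png

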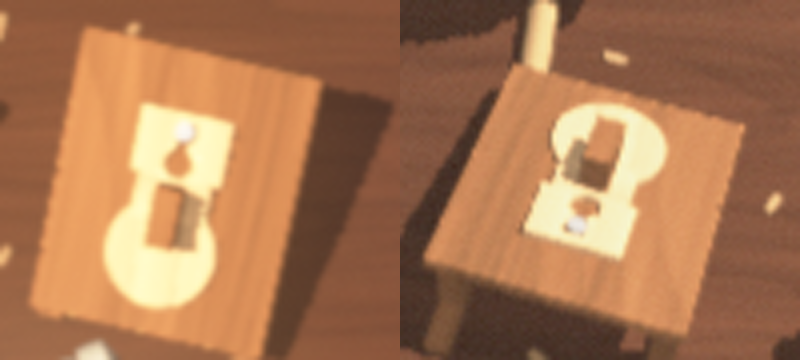

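The picture shows the bench template flat on the board, with the stud head at the narrow end of its slot: top crop (184,131), scene crop (576,226). Handing in.

```bash
python3 -c "
from rig import r
print(r.sign_off())"
```

```text
the job is handed in; nothing more can be done
None
```

The old template lies flat, block up, in the tray, and the other one is pushed home on the stud and looks flat on the board; I handed the job in at about 19 s, but `sign_off` returned no verdict.

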